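Set the saw templates on their pins and sort the foot blanks

ROBOT

A 6-joint arm with a two-finger parallel gripper is mounted at the origin on the work surface. World frame = base frame: x ahead of the robot, y to its left, z up, the work surface at z = 0. Lengths are in mm, angles in degrees, forces in N, time in s.
With the tool pointing down it reaches from about 350 to 875 mm from the base axis. Payload 4.2 kg.
Tool frame: the origin (TCP) lies midway between the tips of the shut fingers; the grasp point (between the pads) lies 19 mm behind it; z points along the fingers, y is the direction in which the jaws open and shut (so a half turn about z gives the same grasp; the last joint's range is limited). The gripper opens to 85 mm and grips with 20 to 120 N. Pads are 22 mm wide; open, the fingers measure 114 mm over their backs; the gripper's body (76 mm by 85 mm) begins 54 mm behind the grasp point. The pads swing forward as they close: fully open they stand 13 mm farther back than shut.
Start: joints at [-52.449, 22.042, 0.453, 0, -68.411, -14.817], TCP at [241.556, -576.411, 231.312] pointing down, gripper open.
Joint ranges: [-179.83, 179.83], [-69.29, 118.12], [-61.27, 80.66], [-181.25, 117.63], [-171.15, -9.14], [-177.46, 177.46]. Speed limits (degrees/s): [159.86, 159.86, 180, 180, 180, 180].

INTERFACE

Orientations are given as a 3x3 rotation matrix whose columns are the frame's x, y, z axes.
In Python, from plant import readout, eyes, job, finder gives the robot as it stands.
- The arm moves only by the tool arm_command, never from a script. Its argument "moves" is a list of rows, each a list of 3 entries, a list of its own where there are three numbers: the gripper's target within -1 to 1 (fully open at 1, half-way at 0, shut at -1), then the shift along the tool's x, y, z in m, then the turn, a rotation vector about the tool's x, y, z in degrees. In form: [[grip, [x, y, z], [wx, wy, wz]], ...]. A call has 1 to 8 rows; each row shifts and turns the commanded pose from where the row before left it, along the tool's axes as they then stand; what a row does not reach is not made up. A row lasts 1/10 s, in which the tool goes at most 50 mm and 8.59 degrees, less where a joint would pass 70% of its speed; a pose out of reach is approached as far as the arm can. A call is refused whole if a number of a shift passes 0.05 or a number of a turn 8.59, either way. A call with a gripper value outside its range is refused whole. The fingers move at their own pace and stop on an object; "newtons" is the grip in N (left out, the last holds). Time passes only in rows, so rows that do not move let the fingers close. It gives the time, the measured TCP pose, the force and the opening at its end, in the units of the state.
- readout.state(): the state, without advancing time (a new reading comes with each control period).
- eyes.snapshot(name): name is "scene" or "top"; returns a dict with "image" (480x640x3 uint8, blue, green, red), "z_map" (480x640 float32, mm along the optical axis (not along the pixel's ray), 0 where there is no reading), "vfov" (degrees; the focal length in pixels is half the picture's height over the tangent of half this angle, whatever the lens; pixels are square), "cx", "cy" (the principal point, pixels), "dist_coeffs" ([k1, k2, p1, p2, k3] as OpenCV has them; the pictures are not rectified), "T" (4x4, takes a point from camera to world coordinates). Camera axes: x right, y up, looking along -z (the intrinsics and any distortion apply to the point x, -y, -z); pixel columns grow to the right and rows downward; lengths in mm; the calibration is good to about 2 mm. A picture is of the moment at which its call begins.
- job.sign_off(): hands the job in, once; it reports no verdict.
Trained networks look in a picture, given as the dict that the camera call returned (one of the last four; its "shot" number tells which), for a name from the list of things; names that differ only in an ending like _2 or _b are one class to them, and where a whole thing is asked for, a point or a joint stands for the part that bears it (a point fixed in the world has none). Each returns a list of dicts, best first, with "p" (0 to 1); they miss things now and then, are a little off and sometimes report something else, mostly with a low value. They report only what shows in the picture. A call takes as long as a camera call.
- finder.masks_of(picture, target): "pixels" (480x640 bool, what is visible of it) and "box" ([left, top, right, bottom] in pixels, round what is visible of it).
The state is a dict: "clock": time; "joints": joint angles; "joint_vel": joint speeds; "joint_torque": joint torques, N m; "tcp_pos": TCP position; "eef_rot": TCP orientation; "ft_force": force on the tool from outside, world axes, zero at the start; "torque": the same for the moment, N m; "opening": finger opening in mm.
Only numpy, scipy, OpenCV 4.12 (cv2) and the standard library are available. Lean on these libraries where they do the work, as an engineer would, in place of code of your own. Each camera call takes 0.05 s, during which the arm holds its last target. There are 200 camera calls.

TASK

Get the saw bench ready for the next batch. Slide each of the two template plates forward off the jig's deck and under the bridge bar until its hole sits over a pin and it drops flat on the seat, one plate to each pin and square to the jig. Sort every foot blank by its tag: ring tags into the ribbed wooden pass nest, one to a slot, cross tags into the plain steel reject nest, each lying flat on the nest's floor; leave the tools and other things on the bench where they are.

Things in the scene. Friction and masses are not known exactly. Their poses are not given: they have to be found in the camera images.
- jig: Pin jig fixed to the bench. Origin on the bench under the step edge between deck and seat, midway across; x points along the slide, deck to seat; z up. Plywood deck: x -135 to 0, y -120 to 120 mm, top 18 mm above the bench. Dark steel seat: x 0 to 150, same width, top 6 mm above the bench (a 12 mm step down). Two pins at x 104, y +60 and -60: one plate for each
- bridge_bar (a point): Middle of the jig's green bridge bar, which spans the seat along y at jig x 119 to 135: underside 36 mm, top 48 mm above the bench; posts at its ends, x 118 to 136, |y| 110 to 120. A plate's leading end must be slid in under it, not lowered from above
- pass_nest: Fixed wooden pass nest: flat tray 176 (x) by 112 (y) mm, origin at the centre of its underside. Floor 6 mm above the bench, rim 5 mm thick, its top 16 mm above the bench. Two ribs along y (4 mm wide, at x -28 and +28, tops 12 mm above the bench) make three slots at x -56, 0, +56, each for one blank lying along y. Left or right of the jig
- reject_nest: Fixed reject nest, all steel: flat tray of the same size, floor and rim as the pass nest but with no ribs. It stands on the other side of the jig
- pin_left (a point): Top of the jig's fixed brass pin at jig x 104, y +60: 16 mm diameter, rounded-off top, rising 11 mm from the seat, top 17 mm above the bench (1 mm below the deck). A plate home on it lies square to the jig with its centre at jig x 69, y +60 and 4 mm between its rear edge and the step
- pin_right (a point): Top of the jig's fixed brass pin at jig x 104, y -60: 16 mm diameter, rounded-off top, rising 11 mm from the seat, top 17 mm above the bench (1 mm below the deck). A plate home on it lies square to the jig with its centre at jig x 69, y -60 and 4 mm between its rear edge and the step
- plate_a: Loose wooden template plate, one of two alike, 130 (x) by 90 (y) by 10 mm thick, 0.18 to 0.37 kg. Origin at the centre of its underside, z up. One 20 mm round hole through it at x +35, y 0; a handle block on top at x -35: 22 mm (x) by 56 mm (y), standing 38 mm above the plate's top. It starts flat on the jig's deck, hole end towards the seat, a little askew. Either plate fits either pin
- plate_a_hole (a point): Centre of that plate's hole, at the underside: 6 mm above the bench when the plate has dropped home, 18 mm while it is on the deck
- plate_b: Loose wooden template plate, one of two alike, 130 (x) by 90 (y) by 10 mm thick, 0.18 to 0.37 kg. Origin at the centre of its underside, z up. One 20 mm round hole through it at x +35, y 0; a handle block on top at x -35: 22 mm (x) by 56 mm (y), standing 38 mm above the plate's top. It starts flat on the jig's deck, hole end towards the seat, a little askew. Either plate fits either pin
- plate_b_hole (a point): Centre of that plate's hole, at the underside: 6 mm above the bench when the plate has dropped home, 18 mm while it is on the deck
- blank_ring_a: Loose wooden foot blank with a red ring tag (22 mm across, wood showing in its middle): passed. Square bar 64 (x) by 32 by 32 mm with an 18 mm round tenon sticking 20 mm out of its +x end; origin at the middle of the square bar (16 mm above what it lies on); the tag is repeated on all four long faces, so it may lie on any of them. 0.04 to 0.085 kg. May be absent
- blank_ring_b: Loose wooden foot blank with a red ring tag (22 mm across, wood showing in its middle): passed. Square bar 64 (x) by 32 by 32 mm with an 18 mm round tenon sticking 20 mm out of its +x end; origin at the middle of the square bar (16 mm above what it lies on); the tag is repeated on all four long faces, so it may lie on any of them. 0.04 to 0.085 kg. May be absent
- blank_ring_c: Loose wooden foot blank with a red ring tag (22 mm across, wood showing in its middle): passed. Square bar 64 (x) by 32 by 32 mm with an 18 mm round tenon sticking 20 mm out of its +x end; origin at the middle of the square bar (16 mm above what it lies on); the tag is repeated on all four long faces, so it may lie on any of them. 0.04 to 0.085 kg. May be absent
- blank_cross_a: Loose wooden foot blank with a red cross tag (two bars about 32 mm long): rejected. Square bar 64 (x) by 32 by 32 mm with an 18 mm round tenon sticking 20 mm out of its +x end; origin at the middle of the square bar (16 mm above what it lies on); the tag is repeated on all four long faces, so it may lie on any of them. 0.04 to 0.085 kg. May be absent
- blank_cross_b: Loose wooden foot blank with a red cross tag (two bars about 32 mm long): rejected. Square bar 64 (x) by 32 by 32 mm with an 18 mm round tenon sticking 20 mm out of its +x end; origin at the middle of the square bar (16 mm above what it lies on); the tag is repeated on all four long faces, so it may lie on any of them. 0.04 to 0.085 kg. May be absent
- blank_cross_c: Loose wooden foot blank with a red cross tag (two bars about 32 mm long): rejected. Square bar 64 (x) by 32 by 32 mm with an 18 mm round tenon sticking 20 mm out of its +x end; origin at the middle of the square bar (16 mm above what it lies on); the tag is repeated on all four long faces, so it may lie on any of them. 0.04 to 0.085 kg. May be absent
- tape_measure: Bystander: yellow tape measure, 70 by 65 by 32 mm; leave it alone
- dust_brush: Bystander: brush, 200 mm; leave it alone
- mallet: Bystander: hammer, 260 mm; leave it alone
- screwdriver: Bystander: screwdriver, 200 mm; leave it alone
- offcut: Bystander: wood offcut, 90 by 50 by 25 mm; leave it alone
- glue_jar: Bystander: jar, 64 mm across, 85 mm high; leave it alone
- square: Bystander: try square with wooden stock, 120 by 180 mm; leave it alone

How it is judged (in metres and radians):
At the end, for the whole second after the job is handed in: A plate on each pin: hole within 4 mm of it, underside within 3 mm of the seat, level, square to 0.12 rad; each ring blank flat on the pass nest's floor, each cross blank on the reject nest's (bar's middle within 80, 50 mm of nest centre in x, y, under 26 mm high); all at rest (((horizontal distance between plate_a_hole and pin_left below 0.004 m and horizontal distance between plate_b_hole and pin_right below 0.004 m) or (horizontal distance between plate_a_hole and pin_right below 0.004 m and horizontal distance between plate_b_hole and pin_left below 0.004 m)) and z of each of plate_a_hole, plate_b_hole in the frame of jig below 0.009 m and angle between each of plate_a, plate_b's own z axis and vertical below 0.04 rad and angle between the x axis of each of plate_a, plate_b and the x axis of jig, either way round below 0.12 rad and linear speed of each of plate_a, plate_b, blank_ring_a, blank_ring_b, blank_ring_c, blank_cross_a, blank_cross_b, blank_cross_c below 0.02 m/s and x of blank_ring_a in the frame of pass_nest between -0.08 and 0.08 m and y of blank_ring_a in the frame of pass_nest between -0.05 and 0.05 m and z of each of blank_ring_a, blank_ring_b, blank_ring_c in the frame of pass_nest below 0.026 m and angle between blank_ring_a's own x axis and vertical between 1.45 and 1.69 rad and x of blank_ring_b in the frame of pass_nest between -0.08 and 0.08 m and y of blank_ring_b in the frame of pass_nest between -0.05 and 0.05 m and angle between blank_ring_b's own x axis and vertical between 1.45 and 1.69 rad and x of blank_ring_c in the frame of pass_nest between -0.08 and 0.08 m and y of blank_ring_c in the frame of pass_nest between -0.05 and 0.05 m and angle between blank_ring_c's own x axis and vertical between 1.45 and 1.69 rad and x of blank_cross_a in the frame of reject_nest between -0.08 and 0.08 m and y of blank_cross_a in the frame of reject_nest between -0.05 and 0.05 m and z of each of blank_cross_a, blank_cross_b, blank_cross_c in the frame of reject_nest below 0.026 m and angle between blank_cross_a's own x axis and vertical between 1.45 and 1.69 rad and x of blank_cross_b in the frame of reject_nest between -0.08 and 0.08 m and y of blank_cross_b in the frame of reject_nest between -0.05 and 0.05 m and angle between blank_cross_b's own x axis and vertical between 1.45 and 1.69 rad and x of blank_cross_c in the frame of reject_nest between -0.08 and 0.08 m and y of blank_cross_c in the frame of reject_nest between -0.05 and 0.05 m and angle between blank_cross_c's own x axis and vertical between 1.45 and 1.69 rad); the robot touches nothing.
It fails at once if a bystander is moved more than 30 mm (distance of any of tape_measure, dust_brush, mallet, screwdriver, offcut, glue_jar, square from where it was at the start of the episode above 0.03 m).
Of blank_ring_a, blank_ring_b, blank_ring_c, blank_cross_a, blank_cross_b, blank_cross_c only 4 to 6 are there at a start; the rules pass over those that are not, and their reading is None.
At some moment in a run one of blank_ring_a, blank_ring_b, blank_ring_c, blank_cross_a, blank_cross_b, blank_cross_c may be knocked a few centimetres aside while the robot is not near it.
Once in a run the grip may slacken for a moment while it holds something.
It also fails if it takes over 208 s, if anything falls off the work surface, if the arm or the gripper's body presses on something with over 40 N, if the wrist force passes 120 N, or if a joint passes its speed limit or range.

## Working session

There is one attempt and no reset: what is moved stays moved. The work goes in short steps, Python scripts to look and compute and a tool call to move; the robot and the scene stay as the last step left them, time stands still between calls to the robot, and variables do not carry over. Pictures are saved under pics/ and viewed, about 12 in all and at most 16, crops included, and the job is handed in when it is done.

Besides the shell and the picture viewer there is one more tool, called after "Request:" by a JSON object that holds its "op" and its "data". arm_command: Moves the arm, as the interface text tells. Its arguments: {"type":"object","properties":{"moves":{"type":"array"},"newtons":{"type":"number"}},"required":["moves"]}

```bash
ls; mkdir -p pics
cat > h.py <<'E'
import numpy as np, cv2
from plant import readout, eyes, job, finder
def K(s):
    f=240/np.tan(np.radians(s["vfov"])/2); return np.array([[f,0,s["cx"]],[0,f,s["cy"]],[0,0,1.]])
def world(s):
    v,u=np.mgrid[0:480,0:640]; p=np.stack([u,v],-1).reshape(-1,1,2).astype(np.float32)
    n=cv2.undistortPoints(p,K(s),np.array(s["dist_coeffs"],float)).reshape(480,640,2)
    z=s["z_map"]; c=np.stack([n[...,0]*z,-n[...,1]*z,-z,np.ones_like(z)],-1)
    w=c@np.array(s["T"]).T; w=w[...,:3].copy(); w[z<=0]=np.nan; return w
def rect(xy):
    return cv2.minAreaRect(xy.astype(np.float32))
E
python3 - <<'E'
from h import *
for n in ["scene","top"]:
    s=eyes.snapshot(n); cv2.imwrite(f"pics/{n}0.png",s["image"]); w=world(s); np.save(n+"0.npy",w)
    print(n,s["vfov"],s["dist_coeffs"],np.round(s["T"],2).tolist())
    for t in ["jig","bridge_bar","pass_nest","reject_nest","plate_a","blank_ring_a","blank_cross_a","pin_left"]:
        for r in finder.masks_of(s,t):
            q=w[r["pixels"]]; q=q[~np.isnan(q[:,0])]
            if len(q)<5: continue
            top=np.percentile(q[:,2],90); k=q[q[:,2]>top-6]; rc=rect(k[:,:2])
            print(t,round(r["p"],2),[int(i) for i in r["box"]],len(q),"z",round(top),"rect",np.round(rc[0]),np.round(rc[1]),round(rc[2]),"mean",np.round(q.mean(0)))
print({k:np.round(v,2).tolist() for k,v in readout.state().items()})
E
```

```text
pics
scene 42.02966957648885 [0.07742559 0.         0.         0.         0.        ] [[0.0, -0.84, 0.54, 1418.59], [1.0, 0.0, -0.0, -15.34], [-0.0, 0.54, 0.84, 1409.82], [0.0, 0.0, 0.0, 1.0]]
jig 0.95 [284, 206, 390, 308] 6281 z 42 rect [710.  10.] [239.  21.] 86 mean [638.  14.  13.]
bridge_bar 0.58 [286, 205, 384, 308] 6013 z 43 rect [710.  10.] [239.  21.] 86 mean [641.  15.  13.]
bridge_bar 0.49 [436, 280, 476, 316] 787 z 29 rect [726. 305.] [125.  72.] 19 mean [716. 298.  23.]
pass_nest 0.62 [162, 213, 211, 272] 2719 z 15 rect [ 545. -375.] [184. 115.] 2 mean [ 547. -374.    8.]
pass_nest 0.43 [100, 173, 166, 243] 953 z 29 rect [ 441. -556.] [262.  86.] 45 mean [ 462. -526.   23.]
pass_nest 0.35 [301, 207, 335, 252] 1489 z 60 rect [488. -34.] [25. 55.] 1 mean [527. -35.  33.]
reject_nest 0.89 [457, 205, 508, 266] 2563 z 15 rect [526. 390.] [183. 113.] 1 mean [528. 391.   8.]
plate_a 0.94 [344, 208, 382, 255] 1488 z 61 rect [488.  91.] [55. 30.] 84 mean [529.  85.  33.]
plate_a 0.89 [299, 205, 336, 249] 1535 z 60 rect [488. -34.] [25. 55.] 1 mean [524. -35.  32.]
plate_a 0.27 [2
[... 2359 characters left out ...]
 89 mean [597. 241.  30.]
blank_cross_a 0.65 [400, 271, 418, 298] 349 z 36 rect [ 439. -232.] [74. 32.] 28 mean [ 439. -231.   30.]
blank_cross_a 0.18 [225, 266, 239, 296] 344 z 35 rect [438. 241.] [74. 30.] 6 mean [440. 239.  29.]
pin_left 0.62 [269, 173, 367, 281] 5618 z 36 rect [586.  18.] [239. 265.] 86 mean [629.  13.  13.]
{'clock': 0.9, 'joints': [-52.45, 22.04, 0.45, 0.0, -68.41, -14.82], 'joint_vel': [0.07, 0.05, 0.03, 0.01, 0.01, -0.03], 'joint_torque': [0.0, -39.21, 18.86, 4.19, -0.0, 0.0], 'tcp_pos': [241.56, -576.39, 231.34], 'eef_rot': [[-0.92, -0.39, 0.0], [-0.39, 0.92, -0.0], [-0.0, -0.0, -1.0]], 'ft_force': [-0.05, -0.3, 0.11], 'torque': [0.0, 0.01, -0.02], 'opening': 85.58}
```

Run:
```python
import cv2
t=cv2.imread("pics/top0.png"); cv2.imwrite("pics/t1.png",cv2.resize(t[120:390,110:520],(800,527),interpolation=cv2.INTER_CUBIC))
s=cv2.imread("pics/scene0.png"); cv2.imwrite("pics/s1.png",cv2.resize(s[150:350,80:560],(800,333),interpolation=cv2.INTER_CUBIC))
```

```text
(no output)
```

View pics/t1.png

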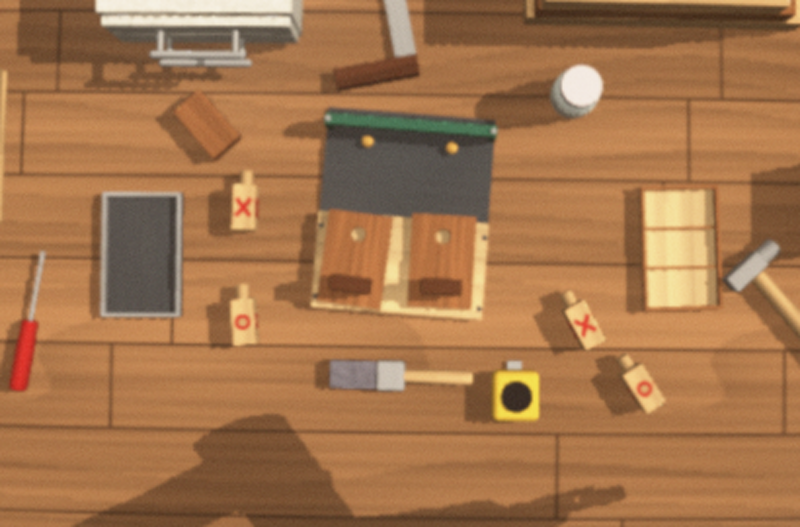

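View pics/s1.png

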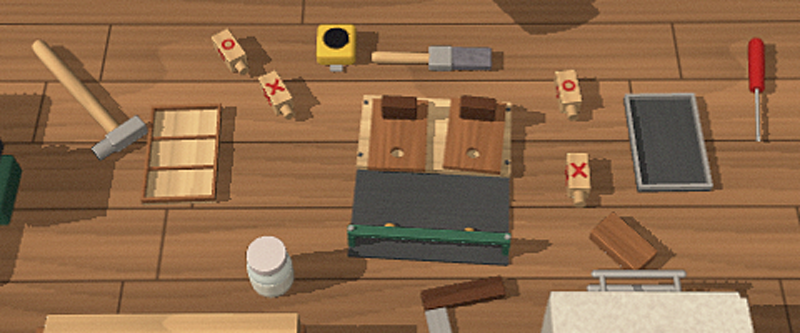

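```bash
cat >> h.py <<'E'
def blob(w,m,lo,hi,box,minn=8):
    m=m&(w[...,2]>lo)&(w[...,2]<hi)&(w[...,0]>box[0])&(w[...,0]<box[1])&(w[...,1]>box[2])&(w[...,1]<box[3])
    n,l,st,_=cv2.connectedComponentsWithStats(m.astype(np.uint8))
    out=[]
    for i in range(1,n):
        if st[i,4]>=minn:
            q=w[l==i]; rc=rect(q[:,:2]); a=rc[2]; 
            if rc[1][0]<rc[1][1]: a+=90     # angle of long side
            a=(a+90)%180-90
            out.append((np.round(rc[0],1).tolist(),np.round(sorted(rc[1])).tolist(),round(a,1),len(q),np.round(q.mean(0),1).tolist()))
    return out
def goal(x,y,z,jaw=None):
    "shift in tool axes (m) and turn about tool z (deg) to reach x,y,z with jaw direction (deg, mod 180)"
    s=readout.state(); R=np.array(s["eef_rot"]); d=R.T@(np.array([x,y,z])-s["tcp_pos"])/1000
    a=np.degrees(np.arctan2(R[1,1],R[0,1])); t=0 if jaw is None else -((jaw-a+90)%180-90)
    print("shift",np.round(d,4),"turn z",round(t,1),"| j6",round(s["joints"][5],1),"tcp",np.round(s["tcp_pos"],1),"jaw",round(a,1),"tilt",np.round(R[:2,2],3),"F",np.round(s["ft_force"],1),"open",round(s["opening"],1),"t",round(s["clock"],1))
E
python3 - <<'E'
from h import *
for n in ["scene","top"]:
    w=np.load(n+"0.npy"); im=cv2.imread(f"pics/{n}0.png"); h=cv2.cvtColor(im,cv2.COLOR_BGR2HSV).astype(int)
    g=(h[...,0]>60)&(h[...,0]<90)&(h[...,1]>90)
    print(n,"bar",blob(w,g,38,56,(650,760,-150,160)))
    y=(h[...,0]>12)&(h[...,0]<28)&(h[...,1]>110)&(h[...,2]>110)
    print("pins",blob(w,y,4,25,(640,705,-100,130),4))
    al=np.ones_like(g)
    print("handles",blob(w,al,58,75,(460,520,-100,130)))
    print("deck+plate",blob(w,al,14,75,(400,600,-130,160)))
    print("blanks",blob(w,al,29,45,(300,660,-350,-190)),blob(w,al,29,45,(300,660,190,300)))
    print("nestP",blob(w,al,8,25,(430,660,-450,-300)),"nestR",blob(w,al,8,25,(420,640,310,470)))
E
```

```text
scene bar [([710.3, 11.1], [21.0, 235.0], 86.4, 595, [711.9, 11.2, 47.2])]
pins [([678.4, -48.0], [4.0, 10.0], 72.7, 9, [678.4, -47.8, 15.8]), ([685.8, 73.3], [9.0, 10.0], 71.6, 10, [687.4, 72.1, 16.0])]
handles [([490.1, 90.5], [26.0, 55.0], 84.1, 177, [491.2, 90.1, 64.7]), ([488.2, -34.5], [25.0, 55.0], -88.5, 166, [489.3, -32.5, 65.2])]
deck+plate [([519.7, 22.0], [147.0, 239.0], 86.9, 3890, [525.7, 23.5, 29.8])]
blanks [([349.5, -317.5], [31.0, 69.0], 34.1, 176, [349.7, -317.1, 33.1]), ([437.8, -234.7], [33.0, 66.0], 30.2, 190, [438.5, -234.1, 32.8])] [([436.4, 240.5], [36.0, 66.0], 4.5, 211, [437.8, 241.7, 32.8]), ([595.5, 244.3], [32.0, 67.0], 0.1, 238, [596.8, 244.1, 32.8])]
nestP [([545.4, -383.0], [130.0, 183.0], 2.4, 941, [547.6, -377.0, 13.4]), ([482.0, -398.2], [8.0, 21.0], 16.9, 11, [482.1, -397.2, 11.1]), ([480.9, -369.6], [9.0, 19.0], -38.0, 11, [480.1, -369.6, 10.9]), ([492.7, -411.7], [18.0, 20.0], -20.5, 20, [493.3, -412.5, 10.3]), ([539.0, -405.5], [14.0, 29.0], -14.0, 20, [540.0, -406.1, 10.3]), ([537.8, -342.3], [12.0, 14.0], 27.5, 9, [535.1, -342.6, 10.0]), ([54
[... 2933 characters left out ...]
, 9.8]), ([573.9, 392.2], [6.0, 14.0], -3.1, 8, [574.3, 392.5, 9.4]), ([558.9, 408.4], [17.0, 22.0], 51.9, 18, [560.7, 406.7, 9.1]), ([539.1, 429.2], [6.0, 14.0], -46.6, 8, [538.5, 428.4, 9.7]), ([514.4, 376.7], [8.0, 16.0], -46.7, 9, [515.1, 377.0, 9.3]), ([512.9, 394.7], [4.0, 16.0], 47.7, 8, [512.9, 394.8, 9.5]), ([509.5, 357.7], [15.0, 19.0], 64.4, 18, [511.5, 358.3, 9.2]), ([490.1, 423.1], [15.0, 18.0], 8.9, 16, [490.0, 423.3, 9.3]), ([483.7, 388.2], [13.0, 42.0], -42.2, 26, [482.9, 391.2, 10.0]), ([470.9, 418.8], [12.0, 31.0], -43.5, 25, [471.8, 419.0, 10.0]), ([454.2, 413.2], [10.0, 14.0], -30.5, 14, [454.5, 412.8, 9.8]), ([456.5, 368.6], [11.0, 14.0], -89.4, 12, [457.2, 369.2, 9.0])]
```

```bash
cat >> h.py <<'E'
def plan(*wps):
    "waypoints (x,y,z,jaw|None): shift rows in the standing tool frame, then turn rows; splits printed as n x row"
    s=readout.state(); R=np.array(s["eef_rot"]); p=np.array(s["tcp_pos"],float)
    print("tcp",np.round(p,1),"j",np.round(s["joints"],0)[[0,5]],"F",np.round(s["ft_force"],1),"open",round(s["opening"],1),"t",round(s["clock"],1),"tilt",np.round(R[:2,2],3))
    a=np.degrees(np.arctan2(R[1,1],R[0,1])); R=None
    for x,y,z,j in wps:
        c,si=np.cos(np.radians(a)),np.sin(np.radians(a))
        Y=np.array([c,si,0]); Z=np.array([0,0,-1]); X=np.cross(Y,Z)
        d=np.array([X,Y,Z])@(np.array([x,y,z])-p)/1000; n=max(1,int(np.ceil(np.linalg.norm(d)/.047)))
        t=0 if j is None else (a-j)   # jaw angle unwrapped by me: positive turn about tool z (down) lowers it
        m=int(np.ceil(abs(t)/8.5))
        print(f"jaw {a:.1f}: {n} x {np.round(d/n,4).tolist()}   turn {m} x {t/max(m,1):.2f}")
        p=np.array([x,y,z],float); a-=t
E
python3 - <<'E'
from h import *
plan((347,-318,110,121.7),(347,-318,5,None),(347,-318,90,181),(603,-386,90,None),(603,-386,14,None))
E
```

```text
tcp [ 241.6 -576.4  231.3] j [-52. -15.] F [-0.  -0.3  0.1] open 85.6 t 0.9 tilt [ 0. -0.]
jaw 112.7: 7 x [-0.0282, 0.0282, 0.0173]   turn 2 x -4.48
jaw 121.7: 3 x [0.0, 0.0, 0.035]   turn 0 x 0.00
jaw 121.7: 2 x [0.0, 0.0, -0.0425]   turn 7 x -8.47
jaw 181.0: 6 x [0.0121, -0.0425, 0.0]   turn 0 x 0.00
jaw 181.0: 2 x [0.0, 0.0, 0.038]   turn 0 x 0.00
```

Request:
{"op": "arm_command", "data": {"moves": [[0.3,[-0.0282,0.0282,0.0173],[0,0,0]],[0.3,[-0.0282,0.0282,0.0173],[0,0,0]],[0.3,[-0.0282,0.0282,0.0173],[0,0,0]],[0.3,[-0.0282,0.0282,0.0173],[0,0,0]],[0.3,[-0.0282,0.0282,0.0173],[0,0,0]],[0.3,[-0.0282,0.0282,0.0173],[0,0,0]],[0.3,[-0.0282,0.0282,0.0173],[0,0,-4.5]],[0.3,[0,0,0],[0,0,-4.5]]], "newtons": 40}}

```text
clock: 1.7
tcp_pos: [347.0, -314.2, 108.5]
eef_rot: [[-0.846, -0.533, -0.004], [-0.533, 0.846, 0.003], [0.002, 0.004, -1.0]]
ft_force: [-0.1, -0.1, 0.6]
opening: 55.5
```

Run:
```python
from h import *
s=eyes.snapshot("top"); cv2.imwrite("pics/t2.png",s["image"])
plan((347,-318,5,None),(347,-318,90,181),(603,-386,90,None),(603,-386,14,None))
```

```text
tcp [ 347.6 -315.9  109.5] j [-22. -35.] F [-0.   0.1  0.3] open 55.3 t 1.8 tilt [-0.002  0.001]
jaw 122.3: 3 x [0.0005, -0.0005, 0.0348]   turn 0 x 0.00
jaw 122.3: 2 x [0.0, 0.0, -0.0425]   turn 7 x -8.39
jaw 181.0: 6 x [0.0121, -0.0425, 0.0]   turn 0 x 0.00
jaw 181.0: 2 x [0.0, 0.0, 0.038]   turn 0 x 0.00
```

Request:
{"op": "arm_command", "data": {"moves": [[0.3,[0,0,0.035],[0,0,0]],[0.3,[0,0,0.035],[0,0,0]],[0.3,[0,0,0.035],[0,0,0]],[0.3,[0,0,0],[0,0,0]],[-1,[0,0,0],[0,0,0]],[-1,[0,0,0],[0,0,0]],[-1,[0,0,0],[0,0,0]],[-1,[0,0,0],[0,0,0]]]}}

```text
clock: 2.55
tcp_pos: [348.4, -318.6, 6.9]
eef_rot: [[-0.85, -0.526, 0.003], [-0.526, 0.85, -0.002], [-0.002, -0.003, -1.0]]
ft_force: [-1.0, 0.9, 4.9]
opening: 31.1
```

Request:
{"op": "arm_command", "data": {"moves": [[-1,[0,0,-0.0425],[0,0,0]],[-1,[0,0,-0.0425],[0,0,0]]]}}

```text
clock: 2.75
tcp_pos: [346.5, -317.7, 90.9]
eef_rot: [[-0.851, -0.526, -0.003], [-0.526, 0.851, 0.001], [0.002, 0.002, -1.0]]
ft_force: [2.0, -1.4, -0.7]
opening: 31.3
```

Request:
{"op": "arm_command", "data": {"moves": [[-1,[0,0,0],[0,0,-8.47]],[-1,[0,0,0],[0,0,-8.47]],[-1,[0,0,0],[0,0,-8.47]],[-1,[0,0,0],[0,0,-8.47]],[-1,[0,0,0],[0,0,-8.47]],[-1,[0,0,0],[0,0,-8.47]],[-1,[0,0,0],[0,0,-8.47]]]}}

```text
clock: 3.45
tcp_pos: [347.3, -318.0, 90.9]
eef_rot: [[0.024, -1.0, 0.001], [-1.0, -0.024, -0.0], [0.0, -0.001, -1.0]]
ft_force: [0.6, -0.4, -0.5]
opening: 31.2
```

Request:
{"op": "arm_command", "data": {"moves": [[-1,[0.0121,-0.0425,0],[0,0,0]],[-1,[0.0121,-0.0425,0],[0,0,0]],[-1,[0.0121,-0.0425,0],[0,0,0]],[-1,[0.0121,-0.0425,0],[0,0,0]],[-1,[0.0121,-0.0425,0],[0,0,0]],[-1,[0.0121,-0.0425,0],[0,0,0]],[-1,[0,0,0],[0,0,0]],[-1,[0,0,0],[0,0,0]]]}}

```text
clock: 4.25
tcp_pos: [603.6, -385.7, 89.4]
eef_rot: [[0.018, -1.0, -0.001], [-1.0, -0.018, 0.001], [-0.001, 0.001, -1.0]]
ft_force: [-0.7, -0.1, -0.7]
opening: 31.8
```

Run:
```python
from h import *
s=eyes.snapshot("scene"); im=s["image"]; cv2.imwrite("pics/s2.png",cv2.resize(im[130:330,100:400],(600,400)))
plan((603,-386,14,181))
```

```text
tcp [ 602.8 -385.7   89.9] j [-20.  21.] F [-0.2 -0.5  0.3] open 31.4 t 4.3 tilt [-0.001  0.001]
jaw -179.0: 2 x [0.0002, -0.0001, 0.038]   turn 43 x -8.37
```

View pics/s2.png

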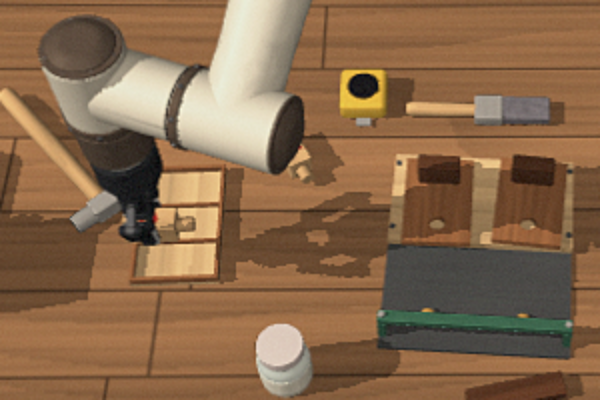

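Request:
{"op": "arm_command", "data": {"moves": [[-1,[0,0,0.038],[0,0,0]],[-1,[0,0,0.03],[0,0,0]],[-1,[0,0,0.009],[0,0,0]],[-1,[0,0,0],[0,0,0]],[0.05,[0,0,0],[0,0,0]],[0.05,[0,0,0],[0,0,0]],[0.05,[0,0,0],[0,0,0]],[0.05,[0,0,-0.04],[0,0,0]]]}}

```text
clock: 5.1
tcp_pos: [599.6, -384.1, 47.3]
eef_rot: [[0.016, -1.0, -0.011], [-1.0, -0.016, 0.006], [-0.006, 0.011, -1.0]]
ft_force: [0.1, 0.3, -1.2]
opening: 44.9
```

Request:
{"op": "arm_command", "data": {"moves": [[0.3,[0,0,-0.05],[0,0,0]],[0.3,[0,0,0],[0,0,7.57]],[0.3,[0,0,0],[0,0,7.57]],[0.3,[0,0,0],[0,0,7.57]],[0.3,[0,0,0],[0,0,7.57]],[0.3,[0,0,0],[0,0,7.57]],[0.3,[0,0,0],[0,0,7.57]],[0.3,[0,0,0],[0,0,7.57]]]}}

```text
clock: 5.9
tcp_pos: [603.6, -386.2, 103.6]
eef_rot: [[-0.791, -0.612, 0.001], [-0.612, 0.791, -0.0], [-0.0, -0.0, -1.0]]
ft_force: [-0.5, -0.3, -0.6]
opening: 55.6
```

Run:
```python
from h import *
plan((434.5,-235,104,120.4),(434.5,-235,5,None),(434.5,-235,130,None),(570,379,130,181))
```

```text
tcp [ 603.6 -386.2  103.6] j [-20. -33.] F [-0.5 -0.3 -0.6] open 55.6 t 5.9 tilt [ 0.001 -0.   ]
jaw 127.7: 5 x [0.0083, 0.0446, -0.0001]   turn 1 x 7.32
jaw 120.4: 3 x [0.0, 0.0, 0.033]   turn 0 x 0.00
jaw 120.4: 3 x [0.0, 0.0, -0.0417]   turn 0 x 0.00
jaw 120.4: 14 x [-0.0305, 0.0329, 0.0]   turn 8 x -7.57
```

Request:
{"op": "arm_command", "data": {"moves": [[0.3,[0.0083,0.0446,0],[0,0,0]],[0.3,[0.0083,0.0446,0],[0,0,0]],[0.3,[0.0083,0.0446,0],[0,0,0]],[0.3,[0.0083,0.0446,0],[0,0,0]],[0.3,[0.0083,0.0446,0],[0,0,7.3]],[0.3,[0,0,0],[0,0,0]],[0.3,[0,0,0.033],[0,0,0]],[0.3,[0,0,0.033],[0,0,0]]]}}

```text
clock: 6.7
tcp_pos: [435.2, -236.2, 38.4]
eef_rot: [[-0.859, -0.512, 0.006], [-0.512, 0.859, -0.001], [-0.005, -0.004, -1.0]]
ft_force: [-0.4, 0.1, -0.8]
opening: 55.7
```

Request:
{"op": "arm_command", "data": {"moves": [[0.3,[0,0,0.032],[0,0,0]],[0.3,[0,0,0],[0,0,0]],[-1,[0,0,0],[0,0,0]],[-1,[0,0,0],[0,0,0]],[-1,[0,0,0],[0,0,0]],[-1,[0,0,0],[0,0,0]],[-1,[0,0,-0.04],[0,0,0]],[-1,[0,0,-0.04],[0,0,0]]]}}

```text
clock: 7.5
tcp_pos: [432.6, -235.9, 85.8]
eef_rot: [[-0.86, -0.511, -0.003], [-0.511, 0.86, 0.001], [0.002, 0.002, -1.0]]
ft_force: [0.1, -0.3, -0.8]
opening: 31.3
```

Request:
{"op": "arm_command", "data": {"moves": [[-1,[0,0,-0.045],[0,0,0]],[-1,[-0.0305,0.0329,0],[0,0,0]],[-1,[-0.0305,0.0329,0],[0,0,0]],[-1,[-0.0305,0.0329,0],[0,0,0]],[-1,[-0.0305,0.0329,0],[0,0,0]],[-1,[-0.0305,0.0329,0],[0,0,0]],[-1,[-0.0305,0.0329,0],[0,0,0]],[-1,[-0.0305,0.0329,0],[0,0,0]]]}}

```text
clock: 8.3
tcp_pos: [499.2, 72.9, 131.0]
eef_rot: [[-0.859, -0.511, 0.001], [-0.511, 0.859, 0.001], [-0.001, -0.0, -1.0]]
ft_force: [1.2, -0.7, -0.0]
opening: 31.1
```

Request:
{"op": "arm_command", "data": {"moves": [[-1,[-0.0305,0.0329,0],[0,0,0]],[-1,[-0.0305,0.0329,0],[0,0,0]],[-1,[-0.0305,0.0329,0],[0,0,0]],[-1,[-0.0305,0.0329,0],[0,0,0]],[-1,[-0.0305,0.0329,0],[0,0,0]],[-1,[-0.0305,0.0329,0],[0,0,0]],[-1,[-0.0305,0.0329,0],[0,0,0]],[-1,[0,0,0],[0,0,-7.6]]]}}

```text
clock: 9.1
tcp_pos: [565.7, 383.3, 129.8]
eef_rot: [[-0.78, -0.626, 0.002], [-0.626, 0.78, 0.002], [-0.003, 0.0, -1.0]]
ft_force: [-0.7, -1.9, -0.8]
opening: 31.2
```

Request:
{"op": "arm_command", "data": {"moves": [[-1,[0,0,0],[0,0,-7.6]],[-1,[0,0,0],[0,0,-7.6]],[-1,[0,0,0],[0,0,-7.6]],[-1,[0,0,0],[0,0,-7.6]],[-1,[0,0,0],[0,0,-7.6]],[-1,[0,0,0],[0,0,-7.6]],[-1,[0,0,0],[0,0,-7.6]],[-1,[0,0,0],[0,0,0]]]}}

```text
clock: 9.9
tcp_pos: [564.9, 378.0, 130.6]
eef_rot: [[0.026, -1.0, -0.0], [-1.0, -0.026, 0.0], [-0.0, 0.0, -1.0]]
ft_force: [0.5, 0.2, -0.4]
opening: 31.4
```

Run:
```python
from h import *
s=eyes.snapshot("scene"); im=s["image"]; cv2.imwrite("pics/s3.png",cv2.resize(im[120:330,140:560],(800,400)))
plan((570,379,13,None))
```

```text
tcp [565.  378.  130.5] j [ 47. -46.] F [0.1 0.1 0.1] open 31.0 t 9.9 tilt [-0.  0.]
jaw -178.6: 3 x [-0.0003, -0.0017, 0.0392]   turn 0 x 0.00
```

View pics/s3.png

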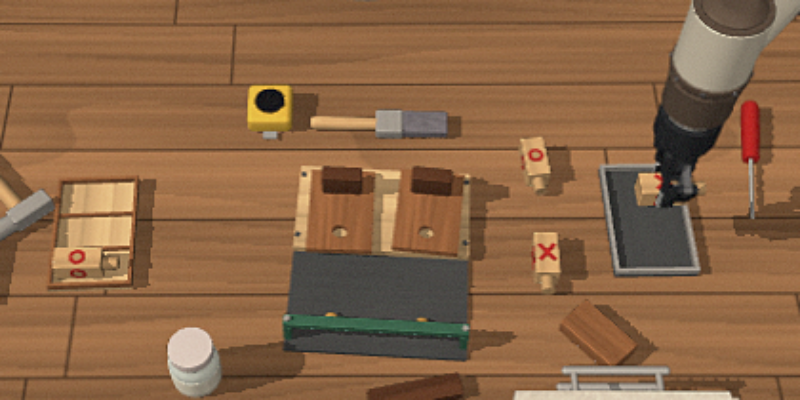

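Request:
{"op": "arm_command", "data": {"moves": [[-1,[0,-0.004,0.045],[0,0,0]],[-1,[0,0,0.045],[0,0,0]],[-1,[0,0,0.018],[0,0,0]],[-1,[0,0,0.0095],[0,0,0]],[-1,[0,0,0],[0,0,0]],[0.05,[0,0,0],[0,0,0]],[0.05,[0,0,0],[0,0,0]],[0.05,[0,0,0],[0,0,0]]]}}

```text
clock: 10.75
tcp_pos: [569.4, 378.5, 13.3]
eef_rot: [[0.026, -1.0, 0.001], [-1.0, -0.026, 0.001], [-0.001, -0.001, -1.0]]
ft_force: [-0.1, -0.2, -0.1]
opening: 44.9
```

Request:
{"op": "arm_command", "data": {"moves": [[0.05,[0,0,-0.045],[0,0,0]],[0.3,[0,0,-0.045],[0,0,8.3]],[0.3,[0,0,0],[0,0,8.3]],[0.3,[0,0,0],[0,0,8.3]],[0.3,[0,0,0],[0,0,8.3]],[0.3,[0,0,0],[0,0,8.3]],[0.3,[0,0,0],[0,0,8.3]],[0.3,[0,0,0],[0,0,8.3]]]}}

```text
clock: 11.55
tcp_pos: [569.2, 378.3, 102.9]
eef_rot: [[-0.838, -0.546, 0.0], [-0.546, 0.838, 0.0], [-0.0, 0.0, -1.0]]
ft_force: [0.3, 0.1, 0.5]
opening: 55.5
```

Request:
{"op": "arm_command", "data": {"moves": [[0.3,[0,0,0],[0,0,8.3]],[0.3,[0,0,0],[0,0,8.3]],[0.3,[0,0,0],[0,0,8.3]],[0.3,[0,0,0],[0,0,8.3]],[0.3,[0,0,0],[0,0,0]]]}}

```text
clock: 12.05
tcp_pos: [569.2, 378.3, 102.9]
eef_rot: [[-1.0, -0.004, 0.0], [-0.004, 1.0, 0.0], [-0.0, 0.0, -1.0]]
ft_force: [-0.8, -0.1, 0.3]
opening: 55.9
```

Run:
```python
from h import *
plan((594.5,243,104,90),(594.5,243,5,None),(594.5,243,104,181),(485,379,104,None),(485,379,12,None))
```

```text
tcp [569.2 378.3 102.9] j [  47. -137.] F [-0.8 -0.1  0.3] open 55.9 t 12.1 tilt [0. 0.]
jaw 90.2: 3 x [-0.0083, -0.0451, -0.0004]   turn 1 x 0.23
jaw 90.0: 3 x [0.0, 0.0, 0.033]   turn 0 x 0.00
jaw 90.0: 3 x [0.0, 0.0, -0.033]   turn 11 x -8.27
jaw 181.0: 4 x [-0.0345, 0.0268, 0.0]   turn 0 x 0.00
jaw 181.0: 2 x [0.0, 0.0, 0.046]   turn 0 x 0.00
```

Request:
{"op": "arm_command", "data": {"moves": [[0.3,[-0.0083,-0.0451,0],[0,0,0]],[0.3,[-0.0083,-0.0451,0],[0,0,0]],[0.3,[-0.0083,-0.0451,0],[0,0,0]],[0.3,[0,0,0.033],[0,0,0]],[0.3,[0,0,0.033],[0,0,0]],[0.3,[0,0,0.032],[0,0,0]],[0.3,[0,0,0],[0,0,0]],[-1,[0,0,0],[0,0,0]]]}}

```text
clock: 12.85
tcp_pos: [595.0, 243.1, 5.0]
eef_rot: [[-1.0, -0.006, 0.0], [-0.006, 1.0, -0.001], [-0.0, -0.001, -1.0]]
ft_force: [-0.7, -0.0, 0.4]
opening: 42.2
```

Request:
{"op": "arm_command", "data": {"moves": [[-1,[0,0,0],[0,0,0]],[-1,[0,0,0],[0,0,0]],[-1,[0,0,0],[0,0,0]],[-1,[0,0,-0.045],[0,0,0]],[-1,[0,0,-0.045],[0,0,-8.27]],[-1,[0,0,-0.009],[0,0,-8.27]],[-1,[0,0,0],[0,0,-8.27]],[-1,[0,0,0],[0,0,-8.27]]]}}

```text
clock: 13.65
tcp_pos: [594.7, 243.3, 105.4]
eef_rot: [[-0.832, -0.554, 0.002], [-0.554, 0.832, 0.002], [-0.003, 0.0, -1.0]]
ft_force: [0.3, 0.2, -0.7]
opening: 31.4
```

Request:
{"op": "arm_command", "data": {"moves": [[-1,[0,0,0],[0,0,-8.27]],[-1,[0,0,0],[0,0,-8.27]],[-1,[0,0,0],[0,0,-8.27]],[-1,[0,0,0],[0,0,-8.27]],[-1,[0,0,0],[0,0,-8.27]],[-1,[0,0,0],[0,0,-8.27]],[-1,[0,0,0],[0,0,-8.27]],[-1,[0,0,0],[0,0,0]]]}}

```text
clock: 14.45
tcp_pos: [594.5, 243.1, 104.3]
eef_rot: [[0.021, -1.0, 0.001], [-1.0, -0.021, 0.001], [-0.001, -0.001, -1.0]]
ft_force: [-0.6, 0.9, 0.2]
opening: 31.6
```

Request:
{"op": "arm_command", "data": {"moves": [[-1,[-0.0345,0.0268,0],[0,0,0]],[-1,[-0.0345,0.0268,0],[0,0,0]],[-1,[-0.0345,0.0268,0],[0,0,0]],[-1,[-0.0345,0.0268,0],[0,0,0]],[-1,[0,0,0],[0,0,0]]]}}

```text
clock: 14.95
tcp_pos: [481.9, 382.7, 104.4]
eef_rot: [[0.024, -1.0, 0.001], [-1.0, -0.024, 0.002], [-0.002, -0.001, -1.0]]
ft_force: [1.1, 0.3, -1.4]
opening: 31.3
```

Run:
```python
from h import *
s=eyes.snapshot("scene"); im=s["image"]; cv2.imwrite("pics/s4.png",cv2.resize(im[120:330,300:560],(800,646))[:600])
plan((485,379,12,181))
```

```text
tcp [482.9 380.9 104.3] j [ 53. -52.] F [ 0.5 -0.7  0.1] open 31.5 t 15.0 tilt [0.001 0.001]
jaw -178.7: 2 x [0.001, -0.001, 0.0461]   turn 43 x -8.37
```

View pics/s4.png

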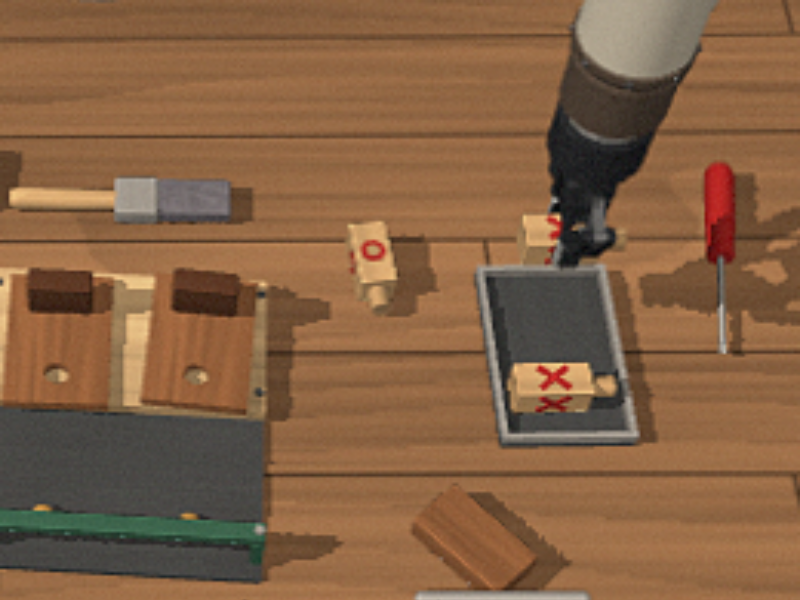

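Request:
{"op": "arm_command", "data": {"moves": [[-1,[0,-0.002,0.045],[0,0,0]],[-1,[0,0,0.035],[0,0,0]],[-1,[0,0,0.0115],[0,0,0]],[-1,[0,0,0],[0,0,0]],[0.05,[0,0,0],[0,0,0]],[0.05,[0,0,0],[0,0,0]],[0.05,[0,0,0],[0,0,0]],[0.05,[0,0,-0.045],[0,0,0]]]}}

```text
clock: 15.8
tcp_pos: [483.5, 375.1, 51.6]
eef_rot: [[0.019, -1.0, -0.01], [-1.0, -0.019, -0.01], [0.01, 0.01, -1.0]]
ft_force: [0.4, 0.2, -0.3]
opening: 44.7
```

Request:
{"op": "arm_command", "data": {"moves": [[0.3,[0,0,-0.045],[0,0,7.82]],[0.3,[0,0,0],[0,0,7.82]],[0.3,[0,0,0],[0,0,7.82]],[0.3,[0,0,0],[0,0,7.82]],[0.3,[0,0,0],[0,0,7.82]],[0.3,[0,0,0],[0,0,7.82]],[0.3,[0,0,0],[0,0,7.82]],[0.3,[0,0,0],[0,0,7.82]]]}}

```text
clock: 16.6
tcp_pos: [486.6, 378.7, 102.4]
eef_rot: [[-0.881, -0.474, 0.0], [-0.474, 0.881, 0.0], [-0.0, 0.0, -1.0]]
ft_force: [-0.6, 0.8, 0.0]
opening: 55.4
```

Request:
{"op": "arm_command", "data": {"moves": [[0.3,[0,0,0],[0,0,7.82]],[0.3,[0,0,0],[0,0,7.82]],[0.3,[0,0,0],[0,0,7.82]],[0.3,[0,0,0],[0,0,0]],[0.3,[0,0,0],[0,0,0]]]}}

```text
clock: 17.1
tcp_pos: [486.6, 378.7, 102.3]
eef_rot: [[-0.996, -0.093, 0.0], [-0.093, 0.996, 0.0], [-0.0, 0.0, -1.0]]
ft_force: [0.5, 0.8, 0.5]
opening: 55.3
```

Run:
```python
from h import *
s=eyes.snapshot("top"); w=world(s); al=w[...,2]>0
print("blanks",blob(w,al,29,39,(380,500,180,300)),"\nrejects",blob(w,al,34,45,(420,640,330,450)))
plan((434.5,240,104,95.3),(434.5,240,5,None),(434.5,240,110,None),(547,-386,110,181))
```

```text
blanks [([433.5, 239.7], [30.0, 64.0], 6.5, 226, [434.5, 240.0, 33.0])] 
rejects [([569.7, 377.2], [30.0, 63.0], -89.2, 259, [569.6, 377.5, 38.5]), ([485.5, 362.9], [30.0, 40.0], -88.2, 51, [481.8, 355.0, 37.9])]
tcp [486.5 378.7 102.3] j [  53. -138.] F [ 0.3 -1.4  0. ] open 55.6 t 17.1 tilt [0. 0.]
jaw 95.3: 4 x [0.0162, -0.0333, -0.0004]   turn 1 x 0.01
jaw 95.3: 3 x [0.0, 0.0, 0.033]   turn 0 x 0.00
jaw 95.3: 3 x [0.0, 0.0, -0.035]   turn 0 x 0.00
jaw 95.3: 14 x [-0.0039, -0.0453, 0.0]   turn 11 x -7.79
```

Request:
{"op": "arm_command", "data": {"moves": [[0.3,[0.0162,-0.0333,0],[0,0,0]],[0.3,[0.0162,-0.0333,0],[0,0,0]],[0.3,[0.0162,-0.0333,0],[0,0,0]],[0.3,[0.0162,-0.0333,0],[0,0,0]],[0.3,[0,0,0],[0,0,0]],[0.3,[0,0,0.033],[0,0,0]],[0.3,[0,0,0.033],[0,0,0]],[0.3,[0,0,0.032],[0,0,0]]]}}

```text
clock: 17.95
tcp_pos: [434.8, 241.2, 3.8]
eef_rot: [[-0.996, -0.092, 0.002], [-0.092, 0.996, 0.002], [-0.002, 0.002, -1.0]]
ft_force: [0.9, -0.3, -0.3]
opening: 55.4
```

Request:
{"op": "arm_command", "data": {"moves": [[0.3,[0,0,0],[0,0,0]],[-1,[0,0,0],[0,0,0]],[-1,[0,0,0],[0,0,0]],[-1,[0,0,0],[0,0,0]],[-1,[0,0,0],[0,0,0]],[-1,[0,0,-0.035],[0,0,0]],[-1,[0,0,-0.035],[0,0,0]],[-1,[0,0,-0.035],[0,0,0]]]}}

```text
clock: 18.75
tcp_pos: [433.8, 240.1, 110.9]
eef_rot: [[-0.996, -0.09, 0.0], [-0.09, 0.996, 0.0], [-0.0, 0.0, -1.0]]
ft_force: [0.1, 1.0, -0.8]
opening: 31.0
```

Request:
{"op": "arm_command", "data": {"moves": [[-1,[-0.0039,-0.0453,0],[0,0,0]],[-1,[-0.0039,-0.0453,0],[0,0,0]],[-1,[-0.0039,-0.0453,0],[0,0,0]],[-1,[-0.0039,-0.0453,0],[0,0,0]],[-1,[-0.0039,-0.0453,0],[0,0,0]],[-1,[-0.0039,-0.0453,0],[0,0,0]],[-1,[-0.0039,-0.0453,0],[0,0,0]]]}}

```text
clock: 19.45
tcp_pos: [489.9, -74.9, 110.0]
eef_rot: [[-0.996, -0.091, 0.002], [-0.091, 0.996, 0.0], [-0.002, 0.0, -1.0]]
ft_force: [1.1, 0.7, -1.2]
opening: 31.5
```

Request:
{"op": "arm_command", "data": {"moves": [[-1,[-0.0039,-0.0453,0],[0,0,0]],[-1,[-0.0039,-0.0453,0],[0,0,0]],[-1,[-0.0039,-0.0453,0],[0,0,0]],[-1,[-0.0039,-0.0453,0],[0,0,0]],[-1,[-0.0039,-0.0453,0],[0,0,0]],[-1,[-0.0039,-0.0453,0],[0,0,0]],[-1,[-0.0039,-0.0453,0],[0,0,0]],[-1,[0,0,0],[0,0,0]]]}}

```text
clock: 20.25
tcp_pos: [545.7, -391.4, 109.0]
eef_rot: [[-0.996, -0.085, 0.001], [-0.085, 0.996, -0.002], [-0.001, -0.002, -1.0]]
ft_force: [-1.2, 1.1, -1.3]
opening: 31.4
```

Request:
{"op": "arm_command", "data": {"moves": [[-1,[0,0,0],[0,0,-7.8]],[-1,[0,0,0],[0,0,-7.8]],[-1,[0,0,0],[0,0,-7.8]],[-1,[0,0,0],[0,0,-7.8]],[-1,[0,0,0],[0,0,-7.8]],[-1,[0,0,0],[0,0,-7.8]],[-1,[0,0,0],[0,0,-7.8]],[-1,[0,0,0],[0,0,-7.8]]]}}

```text
clock: 21.05
tcp_pos: [545.5, -385.6, 109.7]
eef_rot: [[-0.376, -0.927, 0.0], [-0.927, 0.376, 0.0], [-0.0, -0.0, -1.0]]
ft_force: [0.1, 0.2, -0.9]
opening: 31.0
```

Request:
{"op": "arm_command", "data": {"moves": [[-1,[0,0,0],[0,0,-7.8]],[-1,[0,0,0],[0,0,-7.8]],[-1,[0,0,0],[0,0,-7.8]],[-1,[0,0,0],[0,0,0]],[-1,[0,0,0],[0,0,0]]]}}

```text
clock: 21.55
tcp_pos: [545.6, -386.0, 109.5]
eef_rot: [[0.015, -1.0, 0.0], [-1.0, -0.015, 0.0], [-0.0, -0.0, -1.0]]
ft_force: [-0.2, -0.1, 0.3]
opening: 31.4
```

Run:
```python
from h import *
s=eyes.snapshot("top"); w=world(s); al=w[...,2]>0
print("\nrejects",blob(w,al,34,45,(420,640,330,450)))
s=eyes.snapshot("scene"); im=s["image"]; cv2.imwrite("pics/s5.png",cv2.resize(im[120:330,120:540],(800,400)))
plan((547,-386,12,None))
```

```text
rejects [([569.7, 377.3], [30.0, 64.0], -89.3, 262, [569.2, 377.4, 38.8]), ([486.9, 374.7], [33.0, 65.0], -89.2, 269, [486.2, 375.9, 38.5])]
tcp [ 545.6 -386.1  109.4] j [-21.  22.] F [ 0.5  0.3 -1.1] open 31.4 t 21.6 tilt [0. 0.]
jaw -179.1: 3 x [-0.0, -0.0005, 0.0325]   turn 0 x 0.00
```

View pics/s5.png

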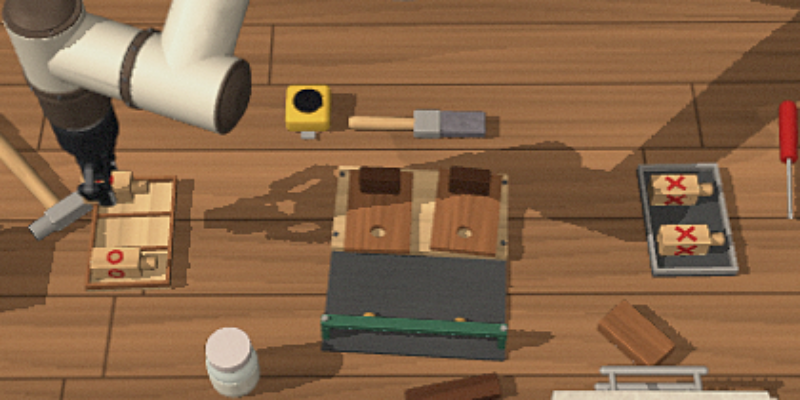

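Request:
{"op": "arm_command", "data": {"moves": [[-1,[0,0,0.045],[0,0,0]],[-1,[0,0,0.04],[0,0,0]],[-1,[0,0,0.0128],[0,0,0]],[-1,[0,0,0],[0,0,0]],[0.05,[0,0,0],[0,0,0]],[0.05,[0,0,0],[0,0,0]],[0.05,[0,0,0],[0,0,0]],[0.05,[0,0,-0.045],[0,0,0]]]}}

```text
clock: 22.45
tcp_pos: [541.3, -384.2, 50.1]
eef_rot: [[0.015, -1.0, -0.013], [-1.0, -0.015, 0.007], [-0.007, 0.013, -1.0]]
ft_force: [0.3, 0.1, -0.7]
opening: 44.9
```

Request:
{"op": "arm_command", "data": {"moves": [[0.2,[0,0,-0.05],[0,0,0]],[0.2,[0,0,0],[0,0,0]],[0.2,[0,0,0],[0,0,0]]]}}

```text
clock: 22.75
tcp_pos: [546.5, -386.8, 108.6]
eef_rot: [[0.017, -1.0, 0.004], [-1.0, -0.017, -0.001], [0.001, -0.004, -1.0]]
ft_force: [-0.3, -0.5, -0.3]
opening: 51.1
```

Run:
```python
from h import *
s=eyes.snapshot("top"); w=world(s); al=w[...,2]>0
print("handles",blob(w,al,58,75,(460,520,-100,130)))
plan((487,-33.5,107,-179.5),(487,-33.5,34,None))
```

```text
handles [([488.1, 90.9], [22.0, 56.0], 83.1, 176, [488.2, 90.4, 66.5]), ([486.6, -33.6], [21.0, 56.0], -89.4, 175, [486.3, -32.6, 66.4])]
tcp [ 545.4 -386.2  106.6] j [-21.  22.] F [-1.2  0.5 -0.1] open 51.3 t 22.8 tilt [0.001 0.   ]
jaw -179.1: 8 x [-0.0442, 0.0066, -0.0001]   turn 1 x 0.45
jaw -179.5: 2 x [0.0, 0.0, 0.0365]   turn 0 x 0.00
```

Request:
{"op": "arm_command", "data": {"moves": [[0.2,[-0.0442,0.0066,0],[0,0,0]],[0.2,[-0.0442,0.0066,0],[0,0,0]],[0.2,[-0.0442,0.0066,0],[0,0,0]],[0.2,[-0.0442,0.0066,0],[0,0,0]],[0.2,[-0.0442,0.0066,0],[0,0,0]],[0.2,[-0.0442,0.0066,0],[0,0,0]],[0.2,[-0.0442,0.0066,0],[0,0,0]],[0.2,[-0.0442,0.0066,0],[0,0,0.45]]]}}

```text
clock: 23.6
tcp_pos: [485.2, -32.4, 105.0]
eef_rot: [[0.009, -1.0, -0.003], [-1.0, -0.009, -0.001], [0.001, 0.003, -1.0]]
ft_force: [0.7, 0.4, -0.1]
opening: 51.1
```

Request:
{"op": "arm_command", "data": {"moves": [[0.2,[0,0,0],[0,0,0]],[0.2,[0,0,0.04],[0,0,0]],[0.2,[0,0,0.031],[0,0,0]],[0.2,[0,0,0],[0,0,0]],[-1,[0,0,0],[0,0,0]],[-1,[0,0,0],[0,0,0]],[-1,[0,0,0],[0,0,0]],[-1,[0,0,0],[0,0,0]]], "newtons": 60}}

```text
clock: 24.4
tcp_pos: [487.7, -33.8, 36.6]
eef_rot: [[0.009, -1.0, 0.002], [-1.0, -0.009, 0.0], [-0.0, -0.002, -1.0]]
ft_force: [0.8, -0.1, 2.0]
opening: 20.9
```

Run:
```python
from h import *
s=eyes.snapshot("top"); w=world(s); h=cv2.cvtColor(s["image"],cv2.COLOR_BGR2HSV).astype(int)
y=(h[...,0]>12)&(h[...,0]<28)&(h[...,1]>110)&(h[...,2]>110)
print("pins",blob(w,y,4,25,(640,705,-100,130),4))
plan((612.1,-44.2,37.5,-183.7))
```

```text
pins [([690.1, 71.1], [15.0, 16.0], -45.8, 33, [689.8, 70.7, 14.9]), ([683.5, -49.7], [14.0, 17.0], 1.3, 33, [681.8, -49.1, 14.5])]
tcp [487.7 -33.8  36.6] j [ 15. -15.] F [ 0.7 -0.8  3.1] open 21.0 t 24.4 tilt [0.002 0.   ]
jaw -179.5: 3 x [0.0038, -0.0414, -0.0003]   turn 1 x 4.25
```

Request:
{"op": "arm_command", "data": {"moves": [[-1,[0,0,-0.002],[0,0,2.1]],[-1,[0,0,0],[0,0,2.1]],[-1,[0.0004,-0.021,0],[0,0,0]],[-1,[0.0004,-0.021,0],[0,0,0]],[-1,[0.0004,-0.021,0],[0,0,0]],[-1,[0.0004,-0.021,0],[0,0,0]],[-1,[0.0004,-0.021,0],[0,0,0]],[-1,[0.0005,-0.021,0],[0,0,0]]]}}

```text
clock: 25.25
tcp_pos: [612.4, -44.4, 37.0]
eef_rot: [[-0.065, -0.998, -0.001], [-0.998, 0.065, 0.0], [-0.0, 0.001, -1.0]]
ft_force: [-0.0, 0.2, -3.2]
opening: 21.0
```

Request:
{"op": "arm_command", "data": {"moves": [[-1,[0,0,0],[0,0,0]],[-1,[0,0,0],[0,0,0]]]}}

```text
clock: 25.45
tcp_pos: [611.5, -44.4, 36.6]
eef_rot: [[-0.065, -0.998, -0.002], [-0.998, 0.065, 0.0], [-0.0, 0.002, -1.0]]
ft_force: [-0.2, 0.4, -2.7]
opening: 21.4
```

Run:
```python
from h import *
s=eyes.snapshot("scene"); im=s["image"]; cv2.imwrite("pics/s6.png",cv2.resize(im[190:320,270:410],(640,594),interpolation=cv2.INTER_CUBIC))
plan((613.3,-44.4,38,-183.7))
```

```text
tcp [611.  -44.3  36.7] j [ 11. -15.] F [-0.8 -0.  -3.1] open 21.6 t 25.5 tilt [-0.002  0.   ]
jaw 176.3: 1 x [-0.0001, -0.0022, -0.0013]   turn 43 x 8.37
```

View pics/s6.png

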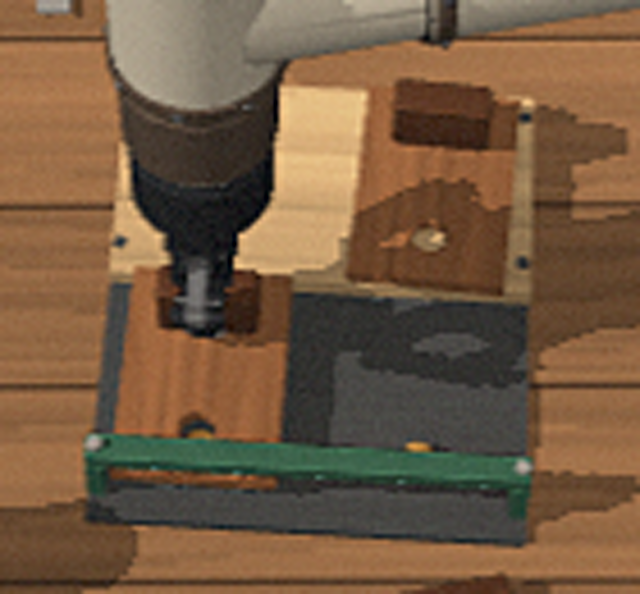

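Request:
{"op": "arm_command", "data": {"moves": [[-1,[0,-0.0022,0],[0,0,0]],[-1,[0,0,0],[0,0,0]],[-1,[0,0,0.003],[0,0,0]],[-1,[0,0,0.003],[0,0,0]],[-1,[0,0,0],[0,0,0]]]}}

```text
clock: 26.0
tcp_pos: [613.9, -44.5, 30.8]
eef_rot: [[-0.064, -0.998, -0.001], [-0.998, 0.064, -0.0], [0.0, 0.001, -1.0]]
ft_force: [-0.3, 1.4, -4.5]
opening: 21.2
```

Run:
```python
from h import *
plan((613.3,-44.4,25,None))
s=eyes.snapshot("scene"); im=s["image"]; cv2.imwrite("pics/s7.png",cv2.resize(im[245:310,270:370],(800,520),interpolation=cv2.INTER_CUBIC))
```

```text
tcp [613.9 -44.5  30.8] j [ 11. -15.] F [-0.3  1.4 -4.5] open 21.2 t 26.0 tilt [-0.001 -0.   ]
jaw 176.3: 1 x [-0.0, 0.0006, 0.0058]   turn 0 x 0.00
```

View pics/s7.png

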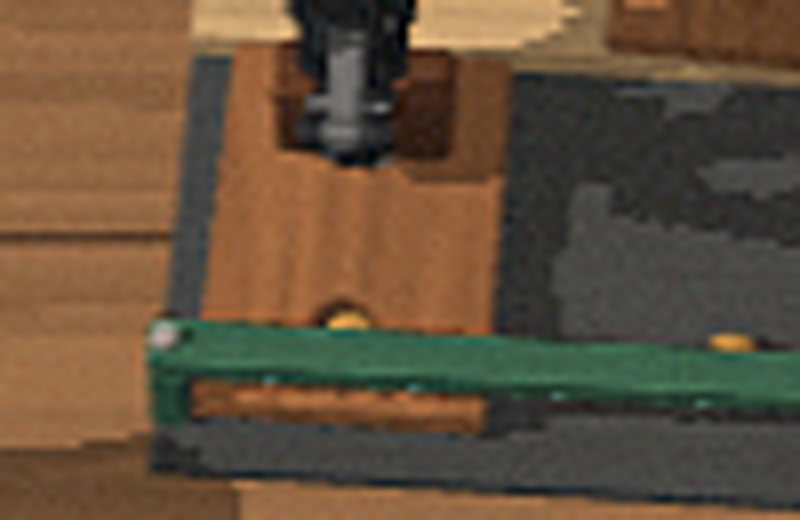

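Request:
{"op": "arm_command", "data": {"moves": [[-1,[0,0,0.003],[0,0,0]],[-1,[0,0,0.003],[0,0,0]],[-1,[0,0,0],[0,0,0]],[-1,[0,0,0],[0,0,0]]]}}

```text
clock: 26.45
tcp_pos: [614.6, -44.5, 25.3]
eef_rot: [[-0.064, -0.998, -0.0], [-0.998, 0.064, -0.0], [0.0, 0.0, -1.0]]
ft_force: [-0.7, -0.3, -3.3]
opening: 21.1
```

Request:
{"op": "arm_command", "data": {"moves": [[-1,[0,0,0.001],[0,0,0]],[-0.2,[0,0,0],[0,0,0]],[0,[0,0,0],[0,0,0]],[0,[0,0,0],[0,0,0]],[0,[0,0,-0.04],[0,0,0]],[0.2,[0,0,-0.045],[0,0,0]],[0.2,[0,0,0],[0,0,0]],[0.2,[0,0,0],[0,0,0]]]}}

```text
clock: 27.25
tcp_pos: [615.5, -44.2, 111.3]
eef_rot: [[-0.064, -0.998, 0.004], [-0.998, 0.064, 0.001], [-0.001, -0.004, -1.0]]
ft_force: [-0.5, -0.6, -1.6]
opening: 51.6
```

Run:
```python
from h import *
s=eyes.snapshot("scene"); w=world(s); al=w[...,2]>0
print("handles",blob(w,al,48,62,(470,640,-100,130)), "plate b",blob(w,al,11,24,(585,700,-110,20)))
plan((488.8,90.8,107,-186.9),(488.8,90.8,36,None))
```

```text
handles [([499.7, 89.9], [12.0, 53.0], 85.9, 57, [499.1, 90.3, 54.7]), ([616.6, -43.3], [28.0, 56.0], 88.4, 148, [618.1, -42.6, 53.8])] plate b [([635.8, -45.1], [95.0, 99.0], -0.6, 844, [644.1, -45.2, 16.4])]
tcp [614.4 -44.4 109.7] j [ 11. -15.] F [-0.6  0.3  0.1] open 51.4 t 27.3 tilt [0.001 0.001]
jaw 176.3: 4 x [-0.0317, 0.0335, 0.0007]   turn 43 x 8.45
jaw -186.9: 2 x [0.0, 0.0, 0.0355]   turn 0 x 0.00
```

Request:
{"op": "arm_command", "data": {"moves": [[0.2,[-0.0317,0.0335,0.0007],[0,0,0]],[0.2,[-0.0317,0.0335,0.0007],[0,0,0]],[0.2,[-0.0317,0.0335,0.0007],[0,0,0]],[0.2,[-0.0317,0.0335,0.0007],[0,0,3.2]],[0.2,[0,0,0],[0,0,0]],[0.2,[0,0,0],[0,0,0]]]}}

```text
clock: 27.9
tcp_pos: [488.1, 91.2, 105.9]
eef_rot: [[-0.117, -0.993, -0.002], [-0.993, 0.117, -0.001], [0.001, 0.001, -1.0]]
ft_force: [-0.8, 0.2, 0.2]
opening: 51.5
```

Request:
{"op": "arm_command", "data": {"moves": [[0.2,[0,0,0.04],[0,0,0]],[0.2,[0,0,0.031],[0,0,0]],[0.2,[0,0,0],[0,0,0]],[-1,[0,0,0],[0,0,0]],[-1,[0,0,0],[0,0,0]],[-1,[0,0,0],[0,0,0]],[-1,[0,0,0],[0,0,0]]]}}

```text
clock: 28.6
tcp_pos: [490.0, 90.8, 36.9]
eef_rot: [[-0.119, -0.993, 0.003], [-0.993, 0.119, 0.001], [-0.001, -0.003, -1.0]]
ft_force: [1.0, -1.8, 2.7]
opening: 21.1
```

Run:
```python
from h import *
s=eyes.snapshot("top"); w=world(s); al=w[...,2]>0
print("handles",blob(w,al,48,62,(570,640,-100,30)))
plan((488.8,90.8,36,173.1),(488.8,90.8,38,172.6),(488.8,90.8,38,176.3),(621.5,75.4,38,None))
```

```text
handles [([614.1, -43.3], [22.0, 56.0], 86.5, 171, [614.2, -43.6, 54.2])]
tcp [490.   90.8  36.9] j [ 29. -36.] F [ 0.5 -1.1  3.1] open 21.3 t 28.6 tilt [0.003 0.001]
jaw 173.2: 1 x [0.0002, 0.0012, 0.0009]   turn 1 x 0.05
jaw 173.1: 1 x [0.0, 0.0, -0.002]   turn 1 x 0.50
jaw 172.6: 1 x [0.0, 0.0, 0.0]   turn 1 x -3.70
jaw 176.3: 3 x [0.0023, -0.0445, 0.0]   turn 0 x 0.00
```

Request:
{"op": "arm_command", "data": {"moves": [[-1,[0,0,-0.002],[0,0,-3.1]],[-1,[0.001,-0.0189,0],[0,0,0]],[-1,[0.001,-0.0189,0],[0,0,0]],[-1,[0.001,-0.0189,0],[0,0,0]],[-1,[0.001,-0.0189,0],[0,0,0]],[-1,[0.001,-0.0189,0],[0,0,0]],[-1,[0.001,-0.0189,0],[0,0,0]],[-1,[0.0009,-0.0189,0],[0,0,0]]]}}

```text
clock: 29.45
tcp_pos: [620.4, 74.9, 37.0]
eef_rot: [[-0.066, -0.998, -0.002], [-0.998, 0.066, 0.0], [-0.0, 0.002, -1.0]]
ft_force: [-0.2, 0.5, -3.7]
opening: 21.0
```

Request:
{"op": "arm_command", "data": {"moves": [[-1,[0,0,0],[0,0,0]],[-1,[0,0,0],[0,0,0]],[-1,[0,0,0],[0,0,0]]]}}

```text
clock: 29.75
tcp_pos: [619.2, 75.0, 37.1]
eef_rot: [[-0.066, -0.998, -0.002], [-0.998, 0.066, -0.0], [0.0, 0.002, -1.0]]
ft_force: [-0.7, -0.6, -4.0]
opening: 21.1
```

Run:
```python
from h import *
plan((621.7,75.4,38,176.3))
s=eyes.snapshot("scene"); im=s["image"]; cv2.imwrite("pics/s8.png",cv2.resize(im[245:310,295:395],(800,520),interpolation=cv2.INTER_CUBIC))
```

```text
tcp [619.2  75.   37.1] j [ 22. -25.] F [-0.7 -0.6 -4. ] open 21.1 t 29.8 tilt [-0.002 -0.   ]
jaw 176.2: 1 x [-0.0006, -0.0025, -0.0009]   turn 1 x -0.08
```

View pics/s8.png

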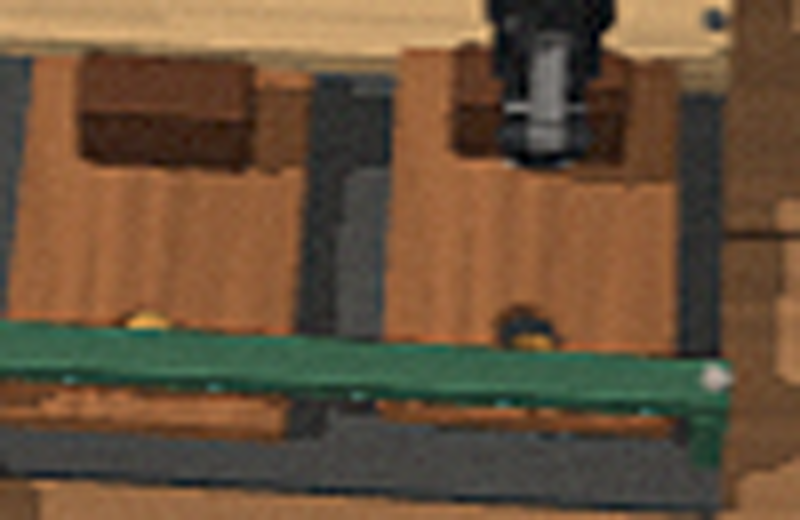

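Request:
{"op": "arm_command", "data": {"moves": [[-1,[-0.001,-0.0025,0],[0,0,0]],[-1,[0,0,0],[0,0,0]],[-1,[0,0,0.003],[0,0,0]],[-1,[0,0,0.003],[0,0,0]],[-1,[0,0,0],[0,0,0]]]}}

```text
clock: 30.3
tcp_pos: [622.5, 75.8, 30.9]
eef_rot: [[-0.066, -0.998, -0.001], [-0.998, 0.066, -0.0], [0.0, 0.001, -1.0]]
ft_force: [0.2, 0.0, -4.5]
opening: 20.7
```

Request:
{"op": "arm_command", "data": {"moves": [[-1,[0,0,0.002],[0,0,0]],[-1,[0,0,0],[0,0,0]]]}}

```text
clock: 30.5
tcp_pos: [622.9, 75.8, 29.2]
eef_rot: [[-0.066, -0.998, -0.001], [-0.998, 0.066, -0.0], [0.0, 0.001, -1.0]]
ft_force: [0.7, -0.3, -2.1]
opening: 20.6
```

Request:
{"op": "arm_command", "data": {"moves": [[-1,[0,0,0.002],[0,0,0]],[-1,[0,0,0.0025],[0,0,0]],[-1,[0,0,0],[0,0,0]],[-1,[0,0,0],[0,0,0]]]}}

```text
clock: 30.9
tcp_pos: [623.0, 75.9, 25.1]
eef_rot: [[-0.066, -0.998, -0.0], [-0.998, 0.066, 0.0], [-0.0, 0.0, -1.0]]
ft_force: [-0.2, 0.3, -3.1]
opening: 20.8
```

Request:
{"op": "arm_command", "data": {"moves": [[-0.2,[0,0,0],[0,0,0]],[0,[0,0,0],[0,0,0]],[0,[0,0,0],[0,0,0]],[0,[0,0,-0.04],[0,0,0]],[0.2,[0,0,-0.045],[0,0,0]],[0.2,[0,0.048,-0.01],[0,0,0]],[0.2,[0,0.048,0],[0,0,0]],[0.2,[0,0.048,0],[0,0,0]]]}}

```text
clock: 31.7
tcp_pos: [478.5, 85.5, 120.9]
eef_rot: [[-0.066, -0.998, 0.002], [-0.998, 0.066, 0.001], [-0.001, -0.002, -1.0]]
ft_force: [-0.7, 0.0, 0.1]
opening: 51.4
```

Request:
{"op": "arm_command", "data": {"moves": [[0.2,[0,0.03,-0.04],[0,0,0]],[0.2,[0,0,-0.04],[0,0,0]],[0.2,[0,0,0],[0,0,0]]]}}

```text
clock: 32.0
tcp_pos: [452.4, 88.9, 206.5]
eef_rot: [[-0.063, -0.998, 0.013], [-0.998, 0.063, 0.005], [-0.006, -0.013, -1.0]]
ft_force: [0.7, 0.2, 0.1]
opening: 51.4
```

Run:
```python
from h import *
plan((440,80,200,None))
for n in ["scene","top"]:
    s=eyes.snapshot(n); w=world(s); al=w[...,2]>0; im=s["image"]; cv2.imwrite(f"pics/{n}9.png",im)
    print(n,"handles",blob(w,al,48,62,(570,640,-120,130)))
    for c in ((645,76),(637,-45)):
        m=(abs(w[...,0]-c[0])<14)&(abs(w[...,1]-c[1])<38)&(w[...,2]<30); q=w[m]; A=np.c_[q[:,:2]-c,np.ones(len(q))]
        print(" plate top z and slopes",np.round(np.linalg.lstsq(A,q[:,2],rcond=None)[0],3))
    print(" blanks P",blob(w,al,34,45,(440,650,-440,-310)),"R",blob(w,al,34,45,(440,650,330,450)))
s=cv2.imread("pics/scene9.png"); cv2.imwrite("pics/s9.png",cv2.resize(s[170:310,140:530],(800,287),interpolation=cv2.INTER_CUBIC))
```

```text
tcp [452.4  88.9 206.5] j [ 31. -35.] F [0.7 0.2 0.1] open 51.4 t 32.0 tilt [0.013 0.005]
jaw 176.4: 1 x [0.0096, 0.0118, 0.0065]   turn 0 x 0.00
scene handles [([616.2, -44.5], [25.0, 54.0], 88.3, 172, [616.9, -43.9, 53.5]), ([624.0, 75.3], [26.0, 56.0], 85.4, 180, [624.7, 74.9, 53.5])]
 plate top z and slopes [-1.4200e-01  1.0000e-02  1.6762e+01]
 plate top z and slopes [-1.3000e-01  3.0000e-03  1.6785e+01]
 blanks P [([546.7, -384.3], [36.0, 64.0], -89.9, 249, [547.1, -384.6, 38.2]), ([603.4, -385.0], [34.0, 62.0], -88.3, 256, [603.9, -385.5, 38.5])] R [([489.7, 382.1], [35.0, 77.0], 89.7, 223, [489.2, 376.7, 37.9]), ([571.0, 380.8], [34.0, 67.0], -89.8, 252, [571.6, 378.5, 38.6])]
top handles [([622.4, 76.1], [22.0, 55.0], 85.7, 169, [622.3, 76.0, 54.3]), ([614.2, -43.4], [22.0, 56.0], 85.6, 174, [613.9, -43.6, 54.4])]
 plate top z and slopes [3.1000e-02 1.0000e-03 1.6726e+01]
 plate top z and slopes [ 1.5000e-02 -3.0000e-03  1.6714e+01]
 blanks P [([602.9, -383.5], [31.0, 70.0], -89.2, 265, [602.8, -386.1, 38.9]), ([545.7, -387.1], [30.0, 61.0], -89.4, 260, [545.6, -386.7, 39.1])] R [([569.6, 384.3], [30.0, 78.0], -89.4, 268, [569.4, 378.3, 38.6]), ([486.9, 375.1], [33.0, 65.0], -89.2, 262, [486.5, 375.0, 38.3]), ([488.3, 417.6], [6.0, 12.0], -45.9, 8, [487.7, 417.5, 35.6])]
```

View pics/s9.png

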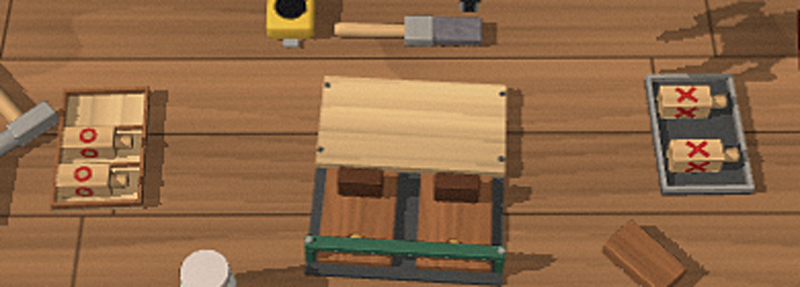

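```bash
python3 - <<'E'
from h import *
a=cv2.imread("pics/top9.png"); cv2.imwrite("pics/t10.png",cv2.resize(a,(800,600)))
for n in ["scene","top"]:
    s=eyes.snapshot(n); w=world(s)
    for t in ["blank_ring_a","blank_cross_a"]:
        print(n,t,[(round(r["p"],2),np.round(np.nanmean(w[r["pixels"]],0)).tolist()) for r in finder.masks_of(s,t)])
E
cp pics/scene9.png pics/s11.png
```

```text
scene blank_ring_a [(0.84, [548.0, -381.0, 29.0]), (0.78, [607.0, -379.0, 33.0])]
scene blank_cross_a [(0.73, [575.0, 383.0, 32.0]), (0.63, [492.0, 381.0, 30.0])]
top blank_ring_a [(0.9, [545.0, -380.0, 37.0]), (0.76, [603.0, -381.0, 35.0]), (0.42, [648.0, 74.0, 22.0])]
top blank_cross_a [(0.77, [569.0, 380.0, 35.0]), (0.62, [487.0, 379.0, 35.0]), (0.22, [602.0, -379.0, 36.0])]
```

View pics/t10.png

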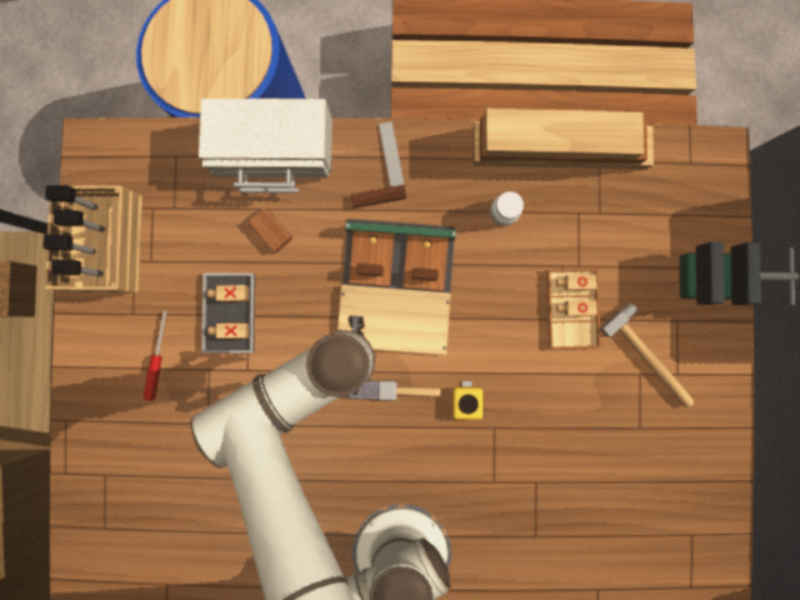

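View pics/s11.png

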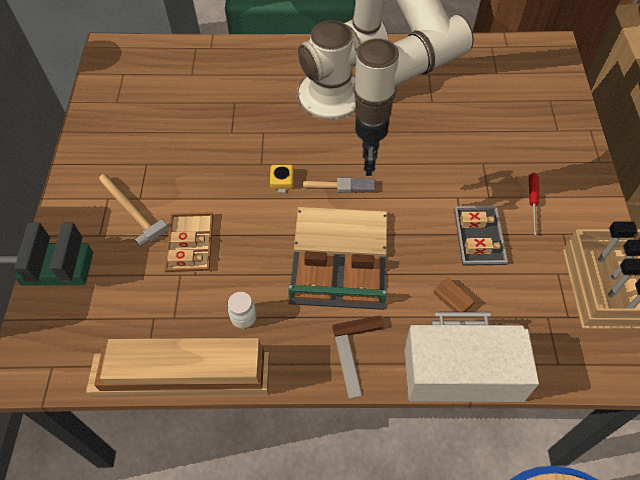

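Both views show four blanks, all in their nests. Both pins are visible in the plate holes, and the bystanders look unmoved. I'm handing in.

```bash
python3 -c "
from plant import job; print(job.sign_off())"
```

```text
the job is handed in; nothing more can be done
None
```

The job is done and handed in after about 32 s of robot time; sign-off reported no verdict.

- **Plates:** I slid both plates under the bridge bar and lowered each onto its pin. In the last pictures both pins show in the holes, and both plate tops read about 16.7 mm above the bench, where 16 mm is home. Both plates are square to the jig within about 1°. I estimate each hole is 1 to 2 mm off its pin's centre; this was not measured directly.
- **Blanks:** Only four were on the bench. The two ring blanks are in separate slots of the pass nest and the two cross blanks are in the reject nest. All four lie flat, with tops at 38 to 39 mm where 38 mm is expected.
- **Bystanders and arm:** The bystanders look unmoved in the pictures, though I did not measure them. The gripper is clear of everything.
- **Checks that disagreed:**
  - The two cameras differ by about 2 mm in x.
  - The scene camera's fit shows a slope of about 0.14 across each plate top. The top camera shows 0.03 or less. I put this down to depth blur at edges, since both plates and their handles read the right height.
  - The finder gave two false blank detections with low scores (0.42 and 0.22).

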